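# Fit the stop pin of a slicing board by feel

### The job

Take the stop pin out of its stand and fit it to the slicing board: set its nose in the board's slot and slide it gently along the slot's floor until it finds the hidden hole, then seat it fully home, upright, and let go. Do not ram or force the pin against the board, and do not disturb the jar, the timer and the spice bottle.

Things in the scene. Friction and masses are not known exactly. Their poses are not given: they have to be found in the camera images.
- pin: stop pin, loose, 118 mm long, 0.07 to 0.14 kg. Origin at the centre of its tip, z up along the pin. Steel shank 12 mm in diameter; its conical nose is 6 mm across at the tip and full 12 mm from 6 mm up. From 60 to 118 mm above the tip a wooden grip, 22 mm in diameter. It starts upright in the stand, tip 8 mm above the worktop.
- pin_grip (a point): point on the pin's axis in the middle of its wooden grip, 90 mm above the tip; the grip has its full 22 mm diameter from 27 mm below to 24 mm above this point. Axes as the pin's.
- stand: low square wooden block, 70x70 mm at the foot, 60x60 mm above, 34 mm high, fixed; one upright hole 14 mm in diameter, 26 mm deep, in the middle. Origin at the centre of its underside. The pin starts in it.
- board: dark wooden slicing board, fixed, 120 mm (its x) by 310 mm (its y), top 40 mm above the worktop. Origin at the centre of its underside, z up. Along its +x edge a fence 12 mm thick stands 19 mm higher than the top. A straight slot runs along y in the middle of the top: 18 mm wide, 130 mm long (y from -65 to 65 mm), 16 mm deep, upright walls.
- board_slot (a point): middle of the slot's floor, 24 mm above the worktop, axes as the board's. The floor is a flat black plastic slide, rigid (gives some 0.05 mm per N) and clamped. It has one blind hole at x = 0 and anywhere from y = -42 to 42 mm, not measured: 13.5 mm in diameter, 1 mm chamfer, 20 mm deep. Fully home, the tip is 20 mm below this floor. Press about 5 N to slide; over 30 N on the board is forcing it.
- herb_jar: glass jar with a steel lid and green herbs, 68 mm in diameter, 100 mm high, loose, standing beyond the stand; origin at the centre of its underside. Leave it alone.
- timer: round kitchen timer, dark blue with a white top, 66 mm in diameter, 46 mm high, loose, to the left of the stand, nearer to the robot than the spice bottle; origin at the centre of its underside. Leave it alone.
- spice: small spice bottle with a green cap, 44 mm in diameter, 108 mm high, loose, to the left of the stand; origin at the centre of its underside. Leave it alone.
Things that resemble listed ones, but are neither listed nor needed, are in the scene too. What is shaped like the pin but green or yellow is not meant.

How it is judged (in metres and radians):
On the way:
1. the pin is drawn right out of its stand (height (world z) of pin above 0.045 m), for 0.1 s.
At the end, for the whole second after the job is handed in: The pin stands at rest in the hidden hole of the board's slot, its tip within 4 mm of the hole's bottom (less than 8 mm above the board's underside), within 0.2 rad of upright, released (z of pin in the frame of board between 0 and 0.008 m and x of pin in the frame of board between -0.006 and 0.006 m and y of pin in the frame of board between -0.06 and 0.06 m and angle between pin's own z axis and vertical below 0.2 rad and linear speed of pin below 0.02 m/s); the robot touches nothing.
It fails at once if the pin is forced against the board with more than 30 N (contact force between pin and board above 30 N).
It fails at once if the herb jar is moved by more than 20 mm (distance of herb_jar from where it was at the start of the episode above 0.02 m).
It fails at once if the timer is moved by more than 20 mm (distance of timer from where it was at the start of the episode above 0.02 m).
It fails at once if the spice bottle is moved by more than 20 mm (distance of spice from where it was at the start of the episode above 0.02 m).
It also fails if it takes over 61 s, if anything falls off the work surface, if the arm or the gripper's body presses on something with over 40 N, if the wrist force passes 120 N, or if a joint passes its speed limit or range.

### The arm

A 6-joint arm with a two-finger parallel gripper is mounted at the origin on a cart in front of the work surface, level with it; the furniture and walls round the work are solid. World frame = base frame: x ahead of the robot, y to its left, z up, the work surface at z = 0. Lengths are in mm, angles in rad, forces in N, time in s.
With the tool pointing down it reaches from about 325 to 775 mm from the base axis. Payload 9.3 kg.
Tool frame: the origin (TCP) lies midway between the tips of the shut fingers; the grasp point (between the pads) lies 19 mm behind it (manip.pinch_z is the distance from the TCP to the grasp point, in mm); z points along the fingers, y is the line along which they close (so a half turn about z gives the same grasp; the last joint's range is limited). The gripper opens to 85 mm and grips with 20 to 120 N. Pads are 22 mm wide; open, the fingers measure 114 mm over their backs; the gripper's body (76 mm by 85 mm) begins 54 mm behind the grasp point. The pads swing forward as they close: fully open they stand 13 mm farther back than shut.
Start: joints at [-1.491, 0.259, 0.021, 1.334, 0, 1.418], TCP at [126.88, -535.162, 231.279] pointing down, gripper open.
Joint ranges: [-3.04, 3.04], [-0.91, 1.82], [-1.04, 1.36], [-1.92, 1.95], [-1.52, 1.45], [-3.14, 3.14]. Speed limits (rad/s): [2.22, 2.22, 2.79, 3.14, 3.14, 3.14].

### API

Orientations are given as a unit quaternion [x, y, z, w].
In Python, from station import manip gives the robot as it stands.
- The arm moves only by the tool carry_out, never from a script. Its argument "plan" is a list that holds one entry, the list of rows, each a list of 5 numbers: the shift along the tool's x, y, z in m, then the turn about the tool's z in rad, then the closure in counts, from 0 (fully open) to 255 (shut). A call has 1 to 8 rows; each row is the pose to reach, as a shift and turn from the pose commanded when the call began, along the tool's axes at that moment; what a row does not reach only later rows make up. A row lasts 1/12 s, in which the tool goes at most 41.7 mm and 7.16 degrees, less where a joint would pass 70% of its speed; a pose out of reach is approached as far as the arm can. A call with a gripper value outside its range is refused whole. The fingers move at their own pace and stop on an object; "newtons" is the grip in N (left out, the last holds). Time passes only in rows, so rows that repeat a pose let the fingers close. It gives the time, the measured TCP pose, the force, the opening and the grip force at its end, in the units of the state.
- manip.observe(): the state, without advancing time (a new reading comes with each control period).
- manip.capture(name): name is "scene" or "top"; returns a dict with "pixels" (384x512x3 uint8, red, green, blue), "fovy" (degrees; the focal length in pixels is half the picture's height over the tangent of half this angle, whatever the lens; pixels are square), "cx", "cy" (the principal point, pixels), "k1" (the pictures are not rectified: a ray, as slopes to the right and down, at radius r is drawn at 1 + k1 r^2 times it, then the intrinsics apply), "rvec" (rotation vector, rad) and "tvec" (3), from world to camera coordinates, as OpenCV has them. Camera axes: x right, y down, z forward; pixel columns grow to the right and rows downward; lengths in mm; the calibration is good to about 2 mm. A picture is of the moment at which its call begins. There is no depth.
- manip.finish_job(): hands the job in; it is judged then, once.
The state is a dict: "t": time; "joints": joint angles; "qd": joint speeds; "joint_efforts": joint torques, N m; "position": TCP position; "ee_rot": TCP orientation; "force": force on the tool from outside, world axes, zero at the start; "torque": the same for the moment, N m; "width": finger opening in mm; "grip_force": force on a finger pad.
Only numpy, scipy, OpenCV 4.12 (cv2) and the standard library are available. Lean on these libraries where they do the work, as an engineer would, in place of code of your own. Each camera call takes 0.05 s, during which the arm holds its last target. There are 200 camera calls.

## Working session

There is one attempt and no reset: what is moved stays moved. The work goes in short steps, Python scripts to look and compute and a tool call to move; the robot and the scene stay as the last step left them, time stands still between calls to the robot, and variables do not carry over. Pictures are saved under pics/ and viewed, at most 10 in all, crops included, and the job is handed in when it is done.

Besides the shell and the picture viewer there is one more tool, called as name(argument=value, ...), one argument or row to a line, values as JSON. carry_out: Moves the arm, as the interface text tells. Its arguments: {"type":"object","properties":{"plan":{"type":"array","items":{"type":"array","items":{"type":"array","items":{"type":"number"}}}},"newtons":{"type":"number"}},"required":["plan"]}

```bash
mkdir -p pics
cat > h.py <<'E'
import numpy as np, cv2
from station import manip
def cap(n,f=None):
    c=manip.capture(n)
    if f: cv2.imwrite('pics/'+f,c['pixels'][:,:,::-1])
    return c
def K(c):
    f=c['pixels'].shape[0]/2/np.tan(np.radians(c['fovy'])/2)
    return np.array([[f,0,c['cx']],[0,f,c['cy']],[0,0,1.]]),np.array([c['k1'],0,0,0,0.])
def ray(c,uv):
    k,d=K(c); p=cv2.undistortPoints(np.array([[uv]],float),k,d)[0,0]
    R=cv2.Rodrigues(np.array(c['rvec'],float))[0]; t=np.array(c['tvec'],float).ravel()
    return -R.T@t, R.T@np.array([p[0],p[1],1])
def onz(c,uv,z):
    o,v=ray(c,uv); return o+v*(z-o[2])/v[2]
def proj(c,P):
    k,d=K(c); return cv2.projectPoints(np.array(P,float).reshape(-1,1,3),np.array(c['rvec'],float),np.array(c['tvec'],float),k,d)[0][:,0]
E
python3 - <<'E'
from h import *
for n in('scene','top'):
    c=cap(n,n+'0.png'); o,v=ray(c,(256,192)); print(n,o.round(),v.round(2),c['fovy'],c['k1'])
s=manip.observe(); print(s['position'],s['ee_rot'],s['force'],s['width'],manip.pinch_z)
E
```

```text
scene [ 218. -412.  756.] [ 0.41  0.46 -0.79] 54.17663661160547 -0.0589553165351493
top [ 413.  -39. 1321.] [ 0.1   0.   -0.99] 47.069999329785965 0.00534126742814697
[ 126.85153476 -534.89872682  230.69468807] [ 9.93232997e-01  1.16137016e-01  2.44201955e-05 -6.37021684e-04] [-0.23539301  0.38390314 -0.73262485] 85.34407994473213 18.700000000000003
```

View pics/scene0.png

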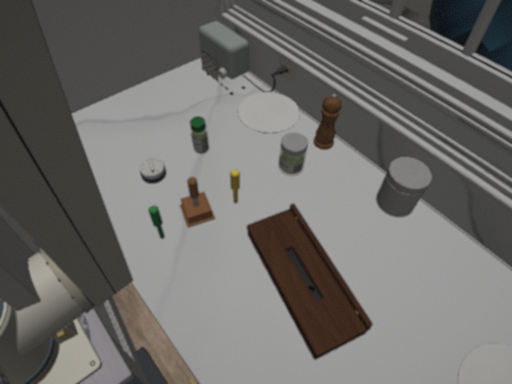

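View pics/top0.png

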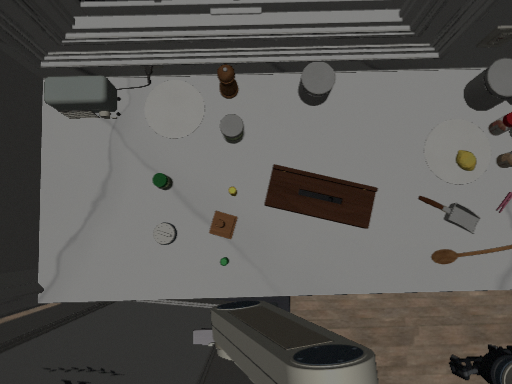

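The brown-gripped pin stands in the square stand (scene 194,188; top 222,224). The look-alikes are green (scene 156,216; top 224,261) and yellow (scene 235,178; top 232,190), so they are ruled out by colour. Next I'll confirm with enlarged crops and look at the slot.

Run:
```python
from h import *
s=cap('scene'); t=cap('top')
def crop(c,x,y,w,h,k): return cv2.resize(c['pixels'][y:y+h,x:x+w,::-1],None,fx=k,fy=k,interpolation=cv2.INTER_CUBIC)
a=crop(s,140,160,110,75,3.6); a=cv2.resize(a,(400,300))
b=crop(t,190,170,80,60,5)[:300,:400]
d=cv2.convertScaleAbs(cv2.resize(crop(s,270,235,72,54,4),(400,300)),alpha=2)
e=cv2.convertScaleAbs(cv2.resize(crop(t,280,170,80,60,4),(400,300)),alpha=2)
cv2.imwrite('pics/crop1.png',np.vstack([np.hstack([a,b]),np.hstack([d,e])]))
# board outline in top: dark brown
p=t['pixels'].astype(int); m=((p.max(2)<110)&(p[:,:,0]>=p[:,:,2])).astype(np.uint8); m[:,:255]=0;m[:,390:]=0;m[:150]=0;m[240:]=0
cs=max(cv2.findContours(m,0,1)[0],key=cv2.contourArea); print('board',cv2.minAreaRect(cs),cv2.boxPoints(cv2.minAreaRect(cs)))
for q in cv2.boxPoints(cv2.minAreaRect(cs)): print(onz(t,q,40).round(1))
# slot: dark within board
g=cv2.cvtColor(t['pixels'],cv2.COLOR_RGB2GRAY); print(g[185:206:2,292:350:3])
hs=cv2.cvtColor(t['pixels'],cv2.COLOR_RGB2HSV); print(hs[196,296:346:4])
# stand
print(hs[224,206:240:2]);print(hs[212:240:3,222])
```

```text
board ((320.2318115234375, 196.27996826171875), (107.92947387695312, 43.43773651123047), 12.804265975952148) [[262.79565 205.49902]
 [272.42236 163.14145]
 [377.66797 187.06091]
 [368.04126 229.41849]]
[505.  -55.5  40. ]
[629.1 -87.3  40. ]
[ 550.1 -393.3   40. ]
[ 427.3 -358.7   40. ]
[[30 24 26 29 31 31 29 32 29 28 27 30 31 28 30 29 27 28 17 15]
 [29 25 29 31 26 31 31 30 31 29 28 24 28 28 30 31 30 28 26 28]
 [31 28 29 16 20 29 29 29 31 33 31 29 28 26 27 29 30 31 32 28]
 [28 27 25 24 21 20  9 21 29 32 33 33 30 29 27 27 28 30 29 30]
 [27 24 27 24 20 24 20 24 21  8 26 31 32 32 31 32 27 30 29 28]
 [30 29 27 26 24 22 23 23 20 23 21 16 14 24 30 32 31 32 28 28]
 [31 29 29 27 25 29 22 23 23 19 21 21 18  6 15 14 25 29 28 27]
 [32 33 33 31 30 28 29 32 29 26 21 17 21 16 18 19 18 27 29 29]
 [33 31 30 29 27 30 29 30 30 30 29 26 19 12 20 22 19 27 30 29]
 [32 34 31 34 30 29 29 30 33 33 32 30 29 29 28 23 21 30 31 28]
 [30 33 32 33 32 30 31 29 30 28 34 31 30 29 30 29 30 30 28 29]]
[[ 11 159  40]
 [ 10 144  39]
 [  9 143  34]
 [  0  19  27]
 [ 30  11  24]
 [150  10  25]
 [  0   0  23]
 [  0   0  22]
 [105  23  22]
 [  8 161  19]
 [ 11 155  41]
 [ 13 180  44]
 [ 12 147  45]]
[[ 30   2 122]
 [ 30   4 120]
 [ 30   2 116]
 [ 13 144  87]
 [ 13 155  82]
 [ 13 159  69]
 [ 13 146  82]
 [ 13 143  82]
 [ 13 145  74]
 [ 14 182  28]
 [ 13 151  83]
 [ 13 149  84]
 [ 13 151  81]
 [ 14 147  83]
 [ 13 149  70]
 [ 20  13 121]
 [ 30   4 124]]
[[ 14  45 108]
 [ 13 147  83]
 [ 13 147  85]
 [ 14 144  85]
 [ 13 145  74]
 [ 11 165  37]
 [ 12 142  88]
 [ 14 149  82]
 [ 14 122  94]
 [ 30   2 124]]
```

View pics/crop1.png

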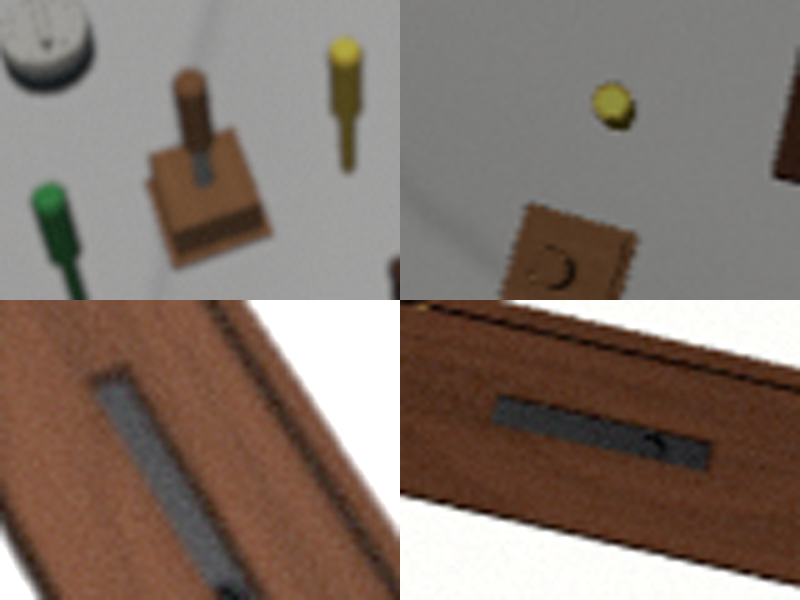

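The crop confirms the pin: brown grip and steel shank in the square stand. The hole shows in the slot as a dark arc near top (331,198) and scene (311,288). Next I'll measure them.

Run:
```python
from h import *
s=cap('scene'); t=cap('top')
# averaged frames for less noise
t8=np.mean([cap('top')['pixels'] for _ in range(6)],0).astype(np.uint8); s8=np.mean([cap('scene')['pixels'] for _ in range(6)],0).astype(np.uint8)
def comp(m,near):
    n,l,st,ce=cv2.connectedComponentsWithStats(m.astype(np.uint8)); 
    i=1+np.argmin([np.hypot(*(ce[k]-near))+(1e3 if st[k,4]<12 else 0) for k in range(1,n)]); return l==i,st[i],ce[i]
ht=cv2.cvtColor(t8,cv2.COLOR_RGB2HSV).astype(int); hs=cv2.cvtColor(s8,cv2.COLOR_RGB2HSV).astype(int)
for nm,c,h,near,roi in(('top',t,ht,(320,196),(290,350,183,208)),('scene',s,hs,(302,272),(280,330,240,305))):
    m=(h[:,:,1]<90)&(h[:,:,2]<60); r=np.zeros_like(m); r[roi[2]:roi[3],roi[0]:roi[1]]=1; m&=r
    mm,st,ce=comp(m,near); pts=np.argwhere(mm)[:,::-1].astype(np.float32); box=cv2.minAreaRect(pts); print(nm,st,ce,box)
    for z in(24,40): print(z,[onz(c,q,z)[:2].round(1).tolist() for q in cv2.boxPoints(box)], onz(c,box[0],z)[:2].round(1))
    v=h[:,:,2].astype(float); v[~m]=99
    print(np.argwhere(m&(h[:,:,2]<17))[:,::-1].tolist())
print('hole top',onz(t,(331,198),24).round(1),'scene',onz(s,(311.5,287.5),24).round(1))
# stand in top: brown mask
m=(ht[:,:,1]>100)&(ht[:,:,0]<20); m[:,:200]=0;m[:,245:]=0;m[:205]=0;m[245:]=0
mm,st,ce=comp(m,(222,225)); b=cv2.minAreaRect(np.argwhere(mm)[:,::-1].astype(np.float32)); print('stand',b,onz(t,b[0],10).round(1))
# pin in scene
print('V scene rows'); 
for y in range(174,206,2): print(y,hs[y,184:206,2].tolist())
print('top'); 
for y in range(214,234): print(y,ht[y,212:234,2].tolist())
```

```text
top [298 189  44  15 234] [319.64102564 196.22649573] ((319.5651550292969, 196.21487426757812), (43.47868728637695, 5.347794532775879), 12.875000953674316)
24 [[537.5, -160.1], [553.0, -164.2], [520.8, -288.5], [505.4, -284.2]] [ 529.2 -224.3]
40 [[536.0, -158.6], [551.2, -162.6], [519.5, -285.4], [504.3, -281.2]] [ 527.7 -222. ]
[[300, 189], [326, 195], [329, 197], [330, 197], [331, 197], [332, 197], [335, 197], [330, 198], [331, 198], [332, 198], [331, 199], [332, 199], [333, 199], [328, 200], [331, 200], [332, 200], [333, 200], [331, 201], [332, 201]]
scene [287 248  35  53 409] [303.90220049 274.29828851] ((303.8484191894531, 274.0895690917969), (59.325660705566406, 7.2396087646484375), 59.4207763671875)
24 [[542.5, -155.0], [559.5, -156.9], [526.2, -282.6], [510.8, -280.1]] [ 534.  -221.2]
40 [[535.4, -160.6], [552.1, -162.4], [519.5, -285.5], [504.4, -283.0]] [ 527.1 -225.4]
[[310, 287], [310, 288], [311, 288], [312, 288], [312, 289]]
hole top [ 523.  -257.9   24. ] scene [ 525.3 -253.    24. ]
stand ((223.08489990234375, 224.4528350830078), (22.389768600463867, 23.076572418212
[... 2980 characters left out ...]
44, 24, 56, 76, 81, 81, 82, 82, 83, 83, 59, 75]
227 [82, 82, 83, 83, 83, 83, 79, 66, 45, 30, 36, 60, 77, 82, 81, 81, 82, 80, 81, 82, 66, 81]
228 [86, 86, 84, 83, 83, 83, 83, 83, 84, 84, 84, 83, 84, 83, 83, 82, 82, 82, 80, 73, 71, 83]
229 [90, 90, 89, 87, 86, 85, 85, 83, 83, 83, 83, 85, 85, 84, 86, 85, 84, 83, 84, 74, 67, 80]
230 [82, 85, 88, 90, 91, 89, 88, 87, 86, 86, 84, 83, 83, 84, 85, 85, 86, 85, 85, 67, 71, 79]
231 [80, 80, 80, 80, 83, 86, 89, 90, 89, 88, 87, 85, 86, 85, 85, 84, 84, 84, 86, 60, 72, 100]
232 [82, 80, 81, 80, 81, 80, 80, 82, 83, 83, 85, 87, 88, 87, 86, 87, 86, 85, 76, 69, 87, 93]
233 [88, 85, 85, 83, 82, 81, 81, 82, 80, 81, 81, 82, 83, 82, 82, 83, 84, 83, 58, 73, 87, 113]
```

```bash
cat >> h.py <<'E'
from scipy.spatial.transform import Rotation as Ro
def tri(c1,p1,c2,p2):
    o1,v1=ray(c1,p1);o2,v2=ray(c2,p2); s=np.linalg.lstsq(np.c_[v1,-v2],o2-o1,rcond=None)[0]
    a,b=o1+s[0]*v1,o2+s[1]*v2; return (a+b)/2,np.linalg.norm(a-b)
def go(P):
    o=manip.observe(); R=Ro.from_quat(o['ee_rot']); d=R.as_matrix().T@(np.array(P)-np.array(o['position'])); x=R.as_matrix()
    print('pos',np.round(o['position'],2),'yaw',np.degrees(np.arctan2(x[1,0],x[0,0])).round(2),'tilt',(x[:,2]).round(4),'F',np.round(o['force'],2),'w',o['width'],'g',o['grip_force'],'t',o['t'],'j',np.round(o['joints'],2)); print('shift m',(d/1000).round(4))
E
python3 - <<'E'
from h import *
s=cap('scene'); t=cap('top')
print(tri(s,(192.1,180.5),t,(219.3,222.9)),onz(t,(219.3,222.9),126),onz(s,(192.1,180.5),126))
print(onz(t,(224,261),120),onz(t,(232.5,190),120))
go((454,63.5,220))
E
```

```text
(array([455.26897999,  64.55597546, 124.30355595]), np.float64(0.7265979043996218)) [454.88571621  64.57495843 126.        ] [454.95272432  63.10892392 126.        ]
[352.31102288  54.27253848 120.        ] [544.05157389  27.36133308 120.        ]
pos [ 126.88 -535.16  231.26] yaw 13.34 tilt [-0.  0. -1.] F [ 0.76  0.07 -0.18] w 85.1672259208236 g 0.0 t 1.0 j [-1.49  0.26  0.02  1.33 -0.    1.42]
shift m [ 0.4564 -0.5071  0.0113]
```

carry_out(
  plan=[
    [[0.019,-0.021,0,-0.11,0],[0.038,-0.042,0,-0.22,0],[0.057,-0.063,0,-0.33,0],[0.076,-0.084,0,-0.44,0],[0.095,-0.105,0,-0.55,0],[0.114,-0.126,0,-0.66,0],[0.133,-0.147,0,-0.77,0],[0.152,-0.169,0,-0.88,0]],
  ],
)

```text
t: 1.67
position: [236.2, -334.5, 231.4]
ee_rot: [0.848, 0.53, -0.0, 0.0]
force: [0.9, 0.0, 1.5]
width: 85.7
grip_force: 0.0
```

```bash
python3 -c "
from h import *
go((455,64,220))"
```

```text
pos [ 236.19 -334.49  231.36] yaw 64.05 tilt [ 2.e-04 -3.e-04 -1.e+00] F [0.9  0.04 1.45] w 85.66997130089756 g 0.0 t 1.6667 j [-1.16  0.02 -0.27  1.28  0.    0.86]
shift m [0.4541 0.0224 0.0113]
```

carry_out(
  plan=[
    [[0.03,0.0015,0,-0.118,0],[0.06,0.003,0,-0.236,0],[0.09,0.0045,0,-0.354,0],[0.12,0.006,0,-0.472,0],[0.15,0.0075,0,-0.59,0],[0.18,0.009,0,-0.708,0],[0.21,0.0105,0,-0.826,0],[0.24,0.012,0,-0.944,0]],
  ],
)

```text
t: 2.33
position: [353.1, -124.3, 231.5]
ee_rot: [0.514, 0.858, -0.0, 0.0]
force: [0.3, -0.5, 0.3]
width: 85.1
grip_force: 0.0
```

```bash
python3 -c "
from h import *
go((455,64,220))"
```

```text
pos [ 353.07 -124.26  231.54] yaw 118.17 tilt [ 6.e-04 -4.e-04 -1.e+00] F [ 0.26 -0.52  0.25] w 85.09827508887017 g 0.0 t 2.3333 j [-0.56 -0.04 -0.33  1.29 -0.    0.52]
shift m [0.1178 0.1787 0.0115]
```

carry_out(
  plan=[
    [[0.02,0.03,0,-0.12,0],[0.04,0.06,0,-0.24,0],[0.06,0.09,0.002,-0.36,0],[0.08,0.12,0.004,-0.48,0],[0.1,0.15,0.006,-0.6,0],[0.115,0.175,0.008,-0.72,0],[0.1178,0.1787,0.0115,-0.83,0],[0.1178,0.1787,0.0115,-0.83,0]],
  ],
)

```text
t: 3.0
position: [455.9, 63.6, 219.0]
ee_rot: [0.123, 0.992, 0.0, -0.001]
force: [-0.6, -0.6, -0.3]
width: 85.5
grip_force: 0.0
```

```bash
python3 -c "
from h import *
go((455,64,79.3))"
```

```text
pos [455.93  63.61 218.99] yaw 165.86 tilt [-1.2e-03  2.0e-04 -1.0e+00] F [-0.63 -0.61 -0.28] w 85.49653670624556 g 0.0 t 3.0 j [-0.04  0.11 -0.2   1.26  0.    0.2 ]
shift m [0.0008 0.0002 0.1397]
```

carry_out(
  plan=[
    [[0.0008,0,0.03,0,0],[0.0008,0,0.06,0,0],[0.0008,0,0.09,0,0],[0.0008,0,0.115,0,0],[0.0008,0,0.13,0,0],[0.0008,0,0.1397,0,0],[0.0008,0,0.1397,0,0],[0.0008,0,0.1397,0,100]],
  ],
  newtons=40,
)

```text
t: 3.67
position: [454.6, 61.5, 80.3]
ee_rot: [0.129, 0.992, -0.0, -0.0]
force: [-0.4, 0.1, -0.5]
width: 75.4
grip_force: 0.0
```

carry_out(
  plan=[
    [[0,0,0,0,150],[0,0,0,0,170],[0,0,0,0,255],[0,0,0,0,255],[0,0,0,0,255],[0,0,0,0,255],[0,0,0,0,255],[0,0,0,0,255]],
  ],
  newtons=40,
)

```text
t: 4.33
position: [455.4, 62.6, 80.7]
ee_rot: [0.127, 0.992, 0.001, 0.001]
force: [0.5, 3.8, 6.6]
width: 21.0
grip_force: 39.0
```

```bash
python3 -c "
from h import *
go((455,64,79.3)); print(manip.observe()['torque'])"
```

```text
pos [455.44  62.61  80.65] yaw 165.42 tilt [ 1.5e-03  9.0e-04 -1.0e+00] F [0.53 3.77 6.65] w 21.012021948756786 g 39.00785520672798 t 4.3333 j [-0.05  0.21 -0.46  0.9   0.    0.21]
shift m [0.0008 0.0012 0.0014]
[ 1.0399853  -0.10017678  0.01753823]
```

carry_out(
  plan=[
    [[0,0,-0.003,0,255],[0,0,-0.01,0,255],[0,0,-0.025,0,255],[0,0,-0.04,0,255],[0,0,-0.055,0,255],[0,0,-0.07,0,255],[0,0,-0.08,0,255],[0,0,-0.08,0,255]],
  ],
  newtons=60,
)

```text
t: 5.0
position: [455.5, 61.8, 161.8]
ee_rot: [0.127, 0.992, -0.0, 0.001]
force: [0.4, 0.2, -1.2]
width: 20.6
grip_force: 58.4
```

Run:
```python
from h import *
# slot centre ~ (527.5,-224), u=(.25,.968); start at y=-12 mm
P=np.array([527.5,-224])-12*np.array([.25,.968])
go((*P,160)); s=cap('scene'); t=cap('top')
a=cv2.resize(s['pixels'][110:230,130:250,::-1],(400,400),interpolation=2);b=cv2.resize(t['pixels'][180:260,190:270,::-1],(400,400),interpolation=2)
cv2.imwrite('pics/lift.png',np.hstack([a,b]))
```

```text
pos [455.51  61.79 161.83] yaw 165.39 tilt [ 0.0024 -0.0011 -1.    ] F [ 0.35  0.19 -1.21] w 20.598022633572914 g 58.41917412355542 t 5.0 j [-0.05  0.14 -0.32  1.11 -0.    0.21]
shift m [-0.1418 -0.2704  0.0023]
```

View pics/lift.png

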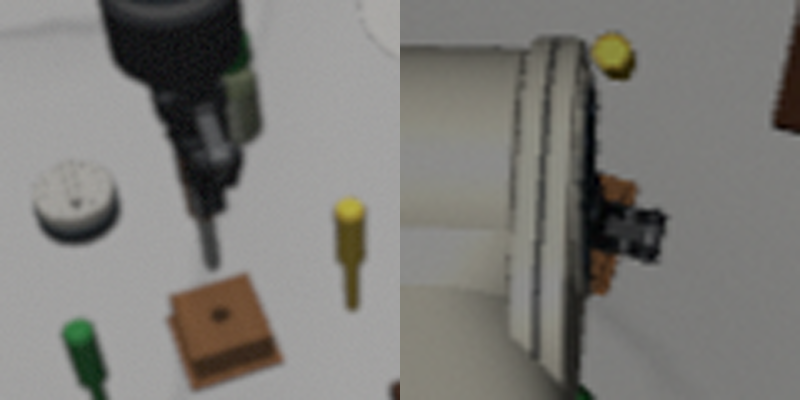

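The pin is held upright and its tip is clear of the stand (scene about 193,190). I'll carry it to the board.

carry_out(
  plan=[
    [[-0.008,-0.015,0,0,255],[-0.022,-0.042,0,0,255],[-0.038,-0.073,0,0,255],[-0.054,-0.103,0,0,255],[-0.07,-0.133,0,0,255],[-0.086,-0.163,0,0,255],[-0.102,-0.194,0,0,255],[-0.118,-0.225,0,0,255]],
  ],
)

```text
t: 5.77
position: [511.8, -187.0, 158.8]
ee_rot: [0.127, 0.992, 0.0, -0.001]
force: [1.3, 0.1, 0.5]
width: 20.3
grip_force: 58.5
```

carry_out(
  plan=[
    [[-0.011,-0.022,0,0,255],[-0.019,-0.036,0,0,255],[-0.0238,-0.0454,0,0,255],[-0.0238,-0.0454,0,0,255],[-0.0238,-0.0454,0,0,255],[-0.0238,-0.0454,0,0,255]],
  ],
)

```text
t: 6.27
position: [523.7, -233.9, 160.0]
ee_rot: [0.127, 0.992, 0.0, -0.0]
force: [-0.5, 0.3, -1.1]
width: 20.6
grip_force: 58.5
```

Run:
```python
from h import *
P=np.array([527.5,-224])-12*np.array([.25,.968])
go((*P,130)); s=cap('scene','s2.png'); 
o=np.array(manip.observe()['position']); tip=o+[0,0,18.7-91]; print('exp tip px',proj(s,[tip,tip+[0,0,20],tip+[0,0,45]]).round(1))
cv2.imwrite('pics/br.png',cv2.resize(s['pixels'][200:320,240:360,::-1],(600,600),interpolation=2))
```

```text
pos [ 523.66 -233.9   159.98] yaw 165.46 tilt [-5.e-04  6.e-04 -1.e+00] F [-0.49  0.32 -1.09] w 20.620255261843376 g 58.528704168275 t 6.2667 j [-0.57  0.33 -0.06  1.18  0.   -0.31]
shift m [-0.0013 -0.0015  0.03  ]
exp tip px [[308.7 267.5]
 [310.2 262.7]
 [312.1 256.5]]
```

View pics/br.png

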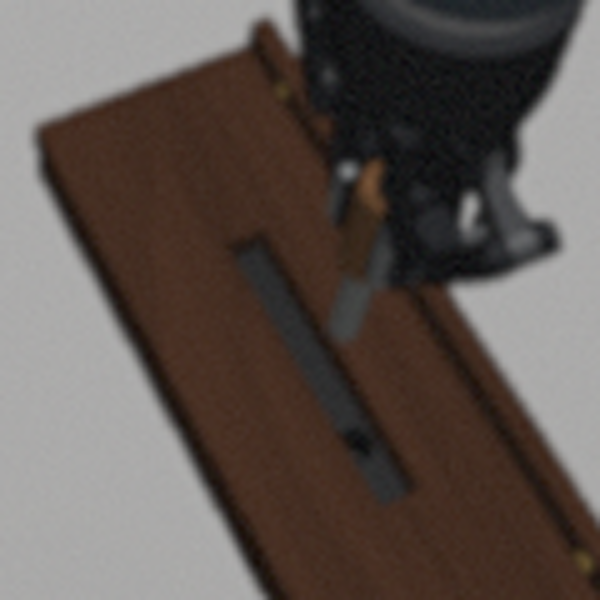

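The tip is at scene (308.6,267.6), which matches the prediction (308.7,267.5), and the hole is visible at (311.2,287.6). I'll lower the pin above the slot, about 20 mm short of the hole.

carry_out(
  plan=[
    [[-0.001,-0.0005,0.008,0,255],[-0.002,-0.001,0.02,0,255],[-0.0031,-0.0015,0.032,0,255],[-0.0031,-0.0015,0.04,0,255],[-0.0031,-0.0015,0.044,0,255],[-0.0031,-0.0015,0.044,0,255]],
  ],
)

```text
t: 6.82
position: [526.1, -236.8, 115.1]
ee_rot: [0.127, 0.992, 0.0, -0.001]
force: [0.4, -0.1, -1.4]
width: 20.6
grip_force: 58.5
```

Run:
```python
from h import *
go((526.3,-236.1,100))
s=cap('scene')
cv2.imwrite('pics/c3.png',cv2.resize(s['pixels'][240:310,275:345,::-1],(560,560),interpolation=2))
```

```text
pos [ 526.13 -236.77  115.11] yaw 165.43 tilt [-0.0014  0.001  -1.    ] F [ 0.37 -0.15 -1.42] w 20.614627478722486 g 58.47385629080236 t 6.8167 j [-0.57  0.36 -0.13  1.08  0.   -0.31]
shift m [-0.      0.0007  0.0151]
```

View pics/c3.png

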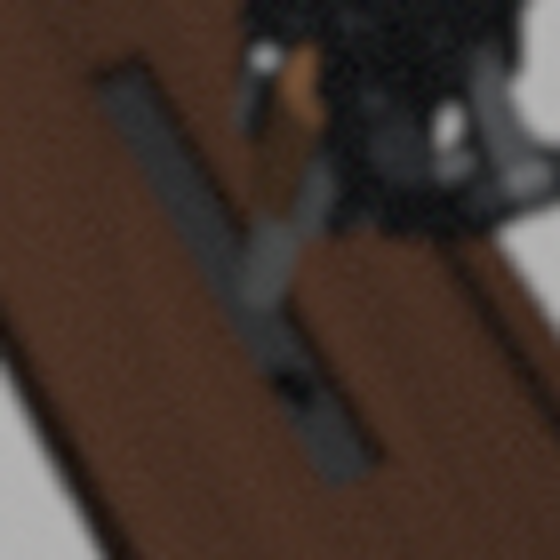

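carry_out(
  plan=[
    [[-0.0015,0.0,0.002,0,255],[-0.0015,0,0.004,0,255],[-0.0015,0,0.006,0,255],[-0.0015,0,0.008,0,255],[-0.0015,0,0.01,0,255],[-0.0015,0,0.012,0,255],[-0.0015,0,0.0135,0,255],[-0.0015,0,0.0135,0,255]],
  ],
)

```text
t: 7.53
position: [527.9, -237.8, 102.2]
ee_rot: [0.127, 0.992, 0.0, -0.0]
force: [-0.3, 0.3, -0.8]
width: 20.7
grip_force: 58.5
```

carry_out(
  plan=[
    [[0,0,0.001,0,255],[0,0,0.002,0,255],[0,0,0.003,0,255],[0,0,0.0035,0,255],[0,0,0.004,0,255],[0,0,0.0045,0,255],[0,0,0.005,0,255],[0,0,0.005,0,255]],
  ],
)

```text
t: 8.2
position: [528.0, -237.9, 97.5]
ee_rot: [0.127, 0.992, 0.0, -0.0]
force: [-0.3, 0.2, -0.1]
width: 20.4
grip_force: 58.5
```

carry_out(
  plan=[
    [[0,0,0.0005,0,255],[0,0,0.001,0,255],[0,0,0.0015,0,255],[0,0,0.002,0,255],[0,0,0.002,0,255]],
  ],
)

```text
t: 8.62
position: [528.4, -238.1, 96.7]
ee_rot: [0.127, 0.992, -0.0, 0.001]
force: [-1.4, 1.9, 8.3]
width: 20.4
grip_force: 59.8
```

carry_out(
  plan=[
    [[0,-0.0015,-0.0005,0,255],[0,-0.003,-0.0005,0,255],[0,-0.0045,-0.0005,0,255],[0,-0.006,-0.0005,0,255],[0,-0.0075,-0.0005,0,255],[0,-0.009,-0.0005,0,255],[0,-0.0095,-0.0005,0,255],[0,-0.0095,-0.0005,0,255]],
  ],
)

```text
t: 9.28
position: [526.2, -246.9, 96.7]
ee_rot: [0.127, 0.992, 0.0, 0.001]
force: [0.4, 3.6, 7.8]
width: 20.6
grip_force: 59.9
```

carry_out(
  plan=[
    [[0,-0.0008,0,0,255],[0,-0.0016,0,0,255],[0,-0.0024,0,0,255],[0,-0.0032,0,0,255],[0,-0.004,0,0,255],[0,-0.004,0,0,255]],
  ],
)

```text
t: 9.78
position: [525.1, -250.9, 96.6]
ee_rot: [0.127, 0.992, 0.0, 0.001]
force: [1.0, 3.2, 5.5]
width: 20.7
grip_force: 59.8
```

carry_out(
  plan=[
    [[0,-0.0007,0,0,255],[0,-0.0014,0,0,255],[0,-0.0021,0,0,255],[0,-0.0028,0,0,255],[0,-0.0028,0,0,255],[0,-0.0028,0,0,255]],
  ],
)

```text
t: 10.28
position: [523.6, -253.8, 95.6]
ee_rot: [0.127, 0.992, -0.0, -0.0]
force: [0.3, 0.8, -0.1]
width: 20.6
grip_force: 58.6
```

The pin dropped: force fell to zero and z went down 1 mm, so the nose is over the near part of the hole. I'll move on to its centre and go down gently.

carry_out(
  plan=[
    [[0,-0.0008,0,0,255],[0,-0.0016,0,0,255],[0,-0.0024,0,0,255],[0,-0.0032,0.0003,0,255],[0,-0.0032,0.0008,0,255],[0,-0.0032,0.0013,0,255],[0,-0.0032,0.0018,0,255],[0,-0.0032,0.0018,0,255]],
  ],
)

```text
t: 10.95
position: [523.0, -256.7, 94.1]
ee_rot: [0.127, 0.992, 0.0, -0.0]
force: [-0.4, -0.4, 0.0]
width: 20.2
grip_force: 58.5
```

Free, with 2.6 mm of depth. I'll continue down.

carry_out(
  plan=[
    [[0,0,0.0006,0,255],[0,0,0.0012,0,255],[0,0,0.0018,0,255],[0,0,0.0024,0,255],[0,0,0.003,0,255],[0,0,0.003,0,255]],
  ],
)

```text
t: 11.45
position: [523.0, -256.7, 91.1]
ee_rot: [0.127, 0.992, 0.0, -0.0]
force: [-1.0, -0.1, 0.3]
width: 20.5
grip_force: 58.6
```

carry_out(
  plan=[
    [[0,0,0.0005,0,255],[0,0,0.001,0,255],[0,0,0.0015,0,255],[0,0,0.002,0,255],[0,0,0.002,0,255]],
  ],
)

```text
t: 11.87
position: [522.9, -256.6, 89.0]
ee_rot: [0.127, 0.992, 0.0, -0.0]
force: [-1.8, -0.0, -0.1]
width: 20.7
grip_force: 58.6
```

carry_out(
  plan=[
    [[0.0004,0,0.0006,0,255],[0.0004,0,0.0012,0,255],[0.0004,0,0.0018,0,255],[0.0004,0,0.0024,0,255],[0.0004,0,0.003,0,255],[0.0004,0,0.0036,0,255],[0.0004,0,0.004,0,255],[0.0004,0,0.004,0,255]],
  ],
)

```text
t: 12.53
position: [522.7, -256.6, 85.2]
ee_rot: [0.127, 0.992, 0.0, -0.0]
force: [-1.7, 0.6, -0.3]
width: 20.4
grip_force: 58.6
```

carry_out(
  plan=[
    [[0.0004,0,0.0007,0,255],[0.0004,0,0.0014,0,255],[0.0004,0,0.0021,0,255],[0.0004,0,0.0028,0,255],[0.0004,0,0.0035,0,255],[0.0004,0,0.0042,0,255],[0.0004,0,0.005,0,255],[0.0004,0,0.005,0,255]],
  ],
)

```text
t: 13.2
position: [522.3, -256.5, 80.1]
ee_rot: [0.127, 0.992, 0.0, -0.0]
force: [-0.9, 0.1, -0.0]
width: 20.6
grip_force: 58.5
```

Depth 16.6 mm. There are 3.4 mm left to the bottom.

carry_out(
  plan=[
    [[0,0,0.0005,0,255],[0,0,0.001,0,255],[0,0,0.0015,0,255],[0,0,0.002,0,255],[0,0,0.0025,0,255],[0,0,0.003,0,255],[0,0,0.003,0,255]],
  ],
)

```text
t: 13.78
position: [522.3, -256.5, 77.2]
ee_rot: [0.127, 0.992, 0.0, -0.0]
force: [-0.1, 0.1, -0.6]
width: 20.8
grip_force: 58.5
```

carry_out(
  plan=[
    [[0,0,0.0003,0,255],[0,0,0.0006,0,255],[0,0,0.0009,0,255],[0,0,0.0009,0,255]],
  ],
)

```text
t: 14.12
position: [522.5, -256.6, 76.8]
ee_rot: [0.127, 0.992, -0.0, 0.0]
force: [-1.0, 1.1, 5.0]
width: 20.2
grip_force: 59.2
```

It has bottomed at 5 N with 19.9 mm of depth. I'll release and retreat.

carry_out(
  plan=[
    [[0,0,0,0,150],[0,0,0,0,100],[0,0,0,0,50],[0,0,0,0,0],[0,0,0,0,0],[0,0,0,0,0],[0,0,-0.001,0,0],[0,0,-0.005,0,0]],
  ],
)

```text
t: 14.78
position: [522.1, -256.4, 81.0]
ee_rot: [0.127, 0.992, 0.0, -0.0]
force: [0.5, 1.2, -0.1]
width: 85.5
grip_force: 0.0
```

carry_out(
  plan=[
    [[0,0,-0.01,0,0],[0,0,-0.03,0,0],[0,0,-0.055,0,0],[0,0,-0.08,0,0],[0,0,-0.105,0,0],[0,0,-0.12,0,0],[0,0,-0.12,0,0],[0,0,-0.12,0,0]],
  ],
)

```text
t: 15.45
position: [522.6, -256.8, 202.7]
ee_rot: [0.127, 0.992, -0.001, 0.001]
force: [-1.3, 1.4, -1.1]
width: 85.2
grip_force: 0.0
```

Run:
```python
from h import *
go((522,-256,77)); s=cap('scene')
print(proj(s,[[522.4,-256.6,122],[522.4,-256.6,64]]))
cv2.imwrite('pics/end.png',cv2.resize(s['pixels'][200:320,240:360,::-1],(560,560),interpolation=2))
```

```text
pos [ 522.65 -256.76  202.74] yaw 165.4 tilt [ 0.002  -0.0014 -1.    ] F [-1.25  1.4  -1.11] w 85.1557237403353 g 0.0 t 15.45 j [-0.6   0.32  0.04  1.29  0.   -0.35]
shift m [0.0011 0.0007 0.1257]
[[319.38597019 268.2408548 ]
 [314.66252097 281.42019854]]
```

View pics/end.png

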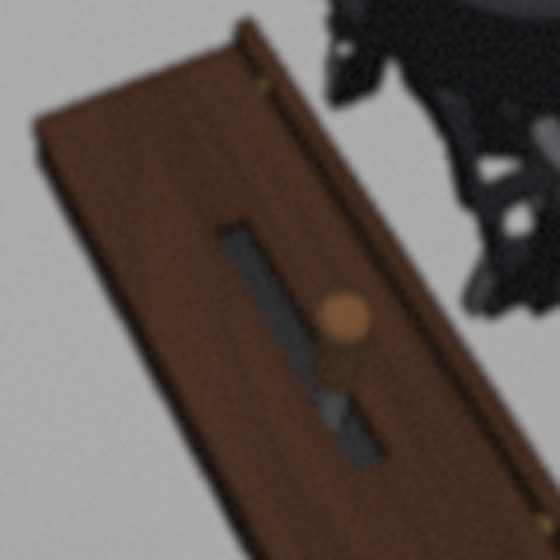

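The grip's top is at scene (313.7,267.9) and its lower end at (311.8,281.4). The pin stands in the hole with only the small play-induced lean, about 0.1 rad, and the gripper is clear. Handing in.

```bash
python3 -c "
from station import manip
print(manip.finish_job())"
```

```text
the job is handed in; nothing more can be done
None
```

The pin is in the board's hidden hole at about full depth (19.9 mm of 20 mm), released, with a slight lean of about 0.1 rad (limit 0.2), and I've handed the job in; the highest force I read against the board was about 8 N, and I never knowingly touched the jar, timer or spice bottle. The hand-in gave no verdict.

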